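Sort a power module by weight into its lane

ROBOT

A 7-joint arm with a two-finger parallel gripper is mounted at the origin on the work surface. World frame = base frame: x ahead of the robot, y to its left, z up, the work surface at z = 0. Lengths are in m, angles in rad, forces in N, time in s.
With the tool pointing down it reaches from about 0.4 to 0.875 m from the base axis. Payload 19.3 kg.
Tool frame: the origin (TCP) lies on the centre line of the jaws, within the pads' length; the fingertips stand 11 mm ahead of it and the grasp point (between the pads) lies 8 mm behind it; y points along the fingers, x is the direction in which the jaws open and shut, and the axes are right-handed (so a half turn about y gives the same grasp; the last joint's range is limited). The gripper opens to 85 mm and grips with 20 to 120 N. Pads are 22 mm wide; open, the fingers measure 114 mm over their backs; the gripper's body (76 mm by 85 mm) begins 54 mm behind the grasp point. The pads swing forward as they close: fully open they stand 13 mm farther back than shut.
Start: joints at [-1.354, 0.521, -0.036, 1.599, 0.021, 1.021, -0.113], TCP at [0.177, 0.599, 0.21] pointing down, gripper open.
Joint ranges: [-2.91, 2.91], [-0.3, 2.13], [-1.5, 1.42], [0.17, 2.43], [-1.26, 4.41], [0.16, 1.93], [-2.52, 2.52]. Speed limits (rad/s): [1.89, 1.89, 2.39, 2.39, 3.01, 3.01, 3.01].

INTERFACE

Orientations are given as [roll, pitch, yaw] about the fixed x, y, z axes, in that order (R = Rz(yaw) Ry(pitch) Rx(roll)).
In Python, from workcell import monitor, cams, bot gives the robot as it stands.
- The arm moves only by the tool send_rows, never from a script. Its argument "series" is text: rows parted by semicolons, each of 7 numbers parted by spaces: the turn, a rotation vector about the tool's x, y, z in rad, then the shift along the tool's x, y, z in mm, then the opening, from 0 (shut) to 1 (fully open). In form: ax ay az tx ty tz claw; .... A call has 1 to 20 rows; each row is the pose to reach, as a shift and turn from the pose commanded when the call began, along the tool's axes at that moment; what a row does not reach only later rows make up. A row lasts 1/12 s, in which the tool goes at most 41.7 mm and 7.16 degrees, less where a joint would pass 70% of its speed; a pose out of reach is approached as far as the arm can. A call with a gripper value outside its range is refused whole. The fingers move at their own pace and stop on an object; "force" is the grip in N (left out, the last holds). Time passes only in rows, so rows that repeat a pose let the fingers close. It gives the time, the measured TCP pose, the force and the opening at its end, in the units of the state.
- monitor.observe(): the state, without advancing time (a new reading comes with each control period).
- cams.grab_frame(name): name is "side" or "top"; returns the picture (384x512x3 uint8, red, green, blue); there is no depth.
- cams.get_calibration(name): a dict with "mtx" (3x3 intrinsics, pixels), "origin" and "attitude" of the camera in the world. Camera axes: x right, y down, z forward; pixel columns grow to the right and rows downward; lengths in m; the calibration is good to about 2 mm. A picture is of the moment at which its call begins. get_calibration takes no time and is no camera call.
- bot.job_done(): hands the job in, once; it reports no verdict.
The state is a dict: "clock": time; "qpos": joint angles; "qd": joint speeds; "joint_efforts": joint torques, N m; "position": TCP position; "tool_rot": TCP orientation; "force": force on the tool from outside, world axes, zero at the start; "moment": the same for the moment, N m; "grip_width": finger opening in m.
Only numpy, scipy, OpenCV 4.12 (cv2) and the standard library are available. Lean on these libraries where they do the work, as an engineer would, in place of code of your own. Each camera call takes 0.05 s, during which the arm holds its last target.

TASK

The ribbed power module in the wooden cradle is either potted (about 500 g) or still empty (about 170 g), and looks the same: lift it just clear of the cradle, a centimetre or two, and hold it still there for a second to feel which it is. Then set it down at the mouth of its lane, the one marked with the solid disc for potted or with the open ring for empty, and push it in until you feel the sprung stop inside give by about 6 mm, never more than 12 mm and never forcing it. Let go, leave the module lying flat in the lane, and do not disturb the other things on the bench.

Things in the scene. Friction and masses are not known exactly. Their poses are not given: they have to be found in the camera images.
- module: Ribbed aluminium power module on a black base, a block 70 mm long (its x), 46 mm wide (its y) and 43 mm high: flat sides up to 38 mm, then 5 lengthwise fins. Origin: centre of its underside. Loose. Either potted, about 0.50 kg in all (5 N), or empty, about 0.17 kg (1.7 N); each may be up to 10% off. Sliding takes 1 to 5 N on top of the stop's force (when pushed home, roughly 6 N if empty, 9 to 13 N if potted). It starts in the cradle, x along the cradle's x.
- cradle: Fixed wooden cradle, 100 mm (x) by 60 mm (y), base 10 mm thick, with an 8 mm high lip across each end (x) of the module; open on the long sides, so the module is gripped across its 46 mm width from above. Origin: centre of its underside, on the bench.
- rack: Fixed plywood plate, 250 mm (x) by 210 mm (y), 6 mm thick, carrying both lanes side by side 100 mm apart, in either order, parallel to its x. Low flared guides (from x = -21 to 0 of each lane, top 22 mm above the lane origin) widen each mouth to 58 mm. The roofs force the module in by sliding. Origin: centre of its underside.
- lane_solid: Fixed sheet-metal lane on the rack. Origin: centre of its mouth, underside of its floor; +x leads level into the lane, away from the robot. Floor 8 mm thick, 62 mm wide: open apron from x = -115 to 0; covered channel from x = 0 to 120 mm, 51 mm wide inside, roof 54 to 58 mm above the origin. Mark on the roof at x = 60 mm: solid disc, 42 mm across, 7 mm high. For the potted module.
- lane_ring: Fixed sheet-metal lane on the rack. Origin: centre of its mouth, underside of its floor; +x leads level into the lane, away from the robot. Floor 8 mm thick, 62 mm wide: open apron from x = -115 to 0; covered channel from x = 0 to 120 mm, 51 mm wide inside, roof 54 to 58 mm above the origin. Mark on the roof at x = 60 mm: open ring, 42 mm across, 7 mm high. For the empty module.
- stop_solid (a joint): Sprung flat stop inside the lane with the solid disc. 0 at rest, grows (m) as it is pushed along the lane's +x: 2 N to start, 0.4 N more per mm, end at 15 mm; springs back as far as friction lets it. Its rest face is hidden, anywhere from x = 40 to 58 mm in the lane's frame, so the module meets it with 30 to 12 mm still sticking out.
- stop_ring (a joint): Sprung flat stop inside the lane with the open ring. 0 at rest, grows (m) as it is pushed along the lane's +x: 2 N to start, 0.4 N more per mm, end at 15 mm; springs back as far as friction lets it. Its rest face is hidden, anywhere from x = 40 to 58 mm in the lane's frame, so the module meets it with 30 to 12 mm still sticking out.
- junction_box: Bystander, fixed: closed grey junction box with a white lid, 114 mm square, 70 mm high. Origin: centre of its underside.
- screwdriver: Bystander, loose: screwdriver lying on the bench, about 200 mm long. Origin: at its middle, on the bench.
- terminal_block: Bystander, loose: grey plastic terminal block, 60 x 35 x 44 mm. Origin: centre of its underside.
- screw_cup: Bystander, loose: small steel bowl, 64 mm across, 35 mm high. Origin: centre of its underside.

How it is judged:
By the outcome, as a careful person would: the job done as asked, in the order asked, and still so for the second after the job is handed in, with the robot touching nothing.
It also fails if it takes over 64 s, if anything falls off the work surface, if the arm or the gripper's body presses on something with over 40 N, if the wrist force passes 120 N, or if a joint passes its speed limit or range.

## Working session

There is one attempt and no reset: what is moved stays moved. The work goes in short steps, Python scripts to look and compute and a tool call to move; the robot and the scene stay as the last step left them, time stands still between calls to the robot, and variables do not carry over. Pictures are saved under pics/ and viewed, and the job is handed in when it is done.

Besides the shell and the picture viewer there is one more tool, called after "Call:" as name(argument=value, ...) on one line, values as JSON. send_rows: Moves the arm, as the interface text tells. Its arguments: {"type":"object","properties":{"series":{"type":"string"},"force":{"type":"number"}},"required":["series"]}

```bash
ls; mkdir -p pics; python3 - <<'E'
from workcell import monitor,cams,bot
import cv2
print(monitor.observe())
for n in("side","top"):
    c=cams.get_calibration(n);print(n,c)
    cv2.imwrite(f"pics/{n}0.png",cams.grab_frame(n)[:,:,::-1])
E
```

```text
pics
{'clock': 0.0, 'qpos': array([-1.35419909,  0.52202493, -0.0363173 ,  1.6000259 ,  0.02118396,
        1.0211146 , -0.11280343]), 'qd': array([ 0.00068387, -0.00240525, -0.00016226,  0.00246918, -0.00020614,
        0.00064748,  0.00130336]), 'joint_efforts': array([-5.84944646e-04, -9.27099395e+01,  1.97959252e+00, -3.69930053e+01,
        1.78277108e-02,  8.19767505e-03,  1.48372425e-05]), 'position': array([0.17673345, 0.59909422, 0.20991265]), 'tool_rot': array([-1.57087401e+00,  1.18581058e-03,  1.28396881e+00]), 'force': array([ 0.39464963, -1.03681843,  0.7137427 ]), 'moment': array([ 0.01310978, -0.04083081,  0.0142278 ]), 'grip_width': 0.08559777338753823}
side {'mtx': array([[420.24954922,   0.        , 257.48964806],
       [  0.        , 420.24954922, 195.13023243],
       [  0.        ,   0.        ,   1.        ]]), 'origin': array([0.33841705, 0.61925018, 0.83406643]), 'attitude': array([-2.40710438e+00,  2.56594719e-03, -2.81734008e+00])}
top {'mtx': array([[419.35847554,   0.        , 261.30788241],
       [  0.        , 419.35847554, 184.42647593],
       [  0.        ,   0.        ,   1.        ]]), 'origin': array([ 0.37114951, -0.02403616,  1.19813836]), 'attitude': array([-2.95636339, -0.01319919, -1.57593401])}
```

View pics/side0.png

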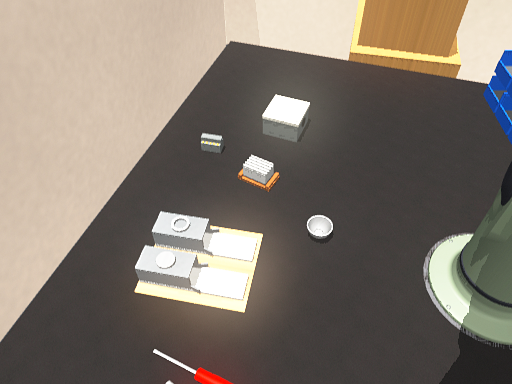

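View pics/top0.png

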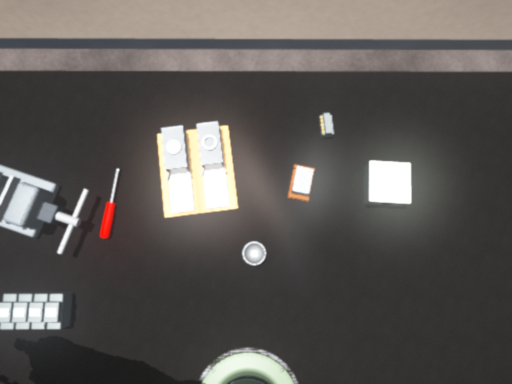

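Side view: ring lane at about (180,224), disc lane at (166,260), module in cradle at (258,170). Top view: disc (173,146), ring (209,142), module (303,181). Measuring on zooms.

```bash
cat > h.py <<'E'
import numpy as np,cv2
from scipy.spatial.transform import Rotation as Ro
from workcell import cams
C={n:cams.get_calibration(n) for n in("side","top")}
def ray(n,p):
    c=C[n];d=np.linalg.inv(c["mtx"])@np.array([p[0],p[1],1.]);return np.array(c["origin"]),Ro.from_euler("xyz",c["attitude"]).as_matrix()@d
def pl(n,p,z):
    o,d=ray(n,p);return o+d*(z-o[2])/d[2]
def proj(n,X):
    c=C[n];q=c["mtx"]@(Ro.from_euler("xyz",c["attitude"]).as_matrix().T@(np.array(X)-c["origin"]));return q[:2]/q[2]
def tri(p,q):
    o1,d1=ray("side",p);o2,d2=ray("top",q);A=np.stack([d1,-d2],1);s=np.linalg.lstsq(A,o2-o1,rcond=None)[0]
    a=o1+s[0]*d1;b=o2+s[1]*d2;return (a+b)/2,np.linalg.norm(a-b)
E
python3 - <<'E'
from h import *
s=cv2.imread("pics/side0.png");t=cv2.imread("pics/top0.png")
a=cv2.resize(s[200:315,125:275],None,fx=5,fy=5,interpolation=cv2.INTER_CUBIC);cv2.imwrite("pics/s_r.png",a)
a=cv2.resize(t[115:220,150:245],None,fx=5.5,fy=5.5,interpolation=cv2.INTER_CUBIC);cv2.imwrite("pics/t_r.png",a)
b=cv2.resize(t[155:210,275:330],None,fx=7,fy=7,interpolation=cv2.INTER_CUBIC)
c=cv2.resize(s[145:195,230:285],None,fx=7,fy=7,interpolation=cv2.INTER_CUBIC)
cv2.imwrite("pics/m.png",np.hstack([b,cv2.copyMakeBorder(c,0,35,0,0,cv2.BORDER_CONSTANT)]))
E
```

```text
(no output)
```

View pics/t_r.png

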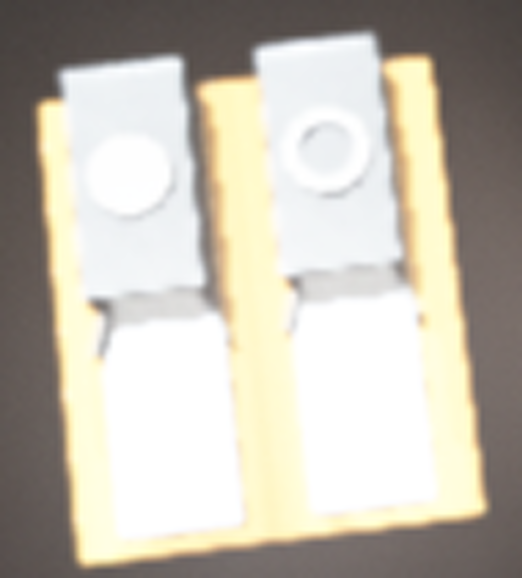

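View pics/m.png

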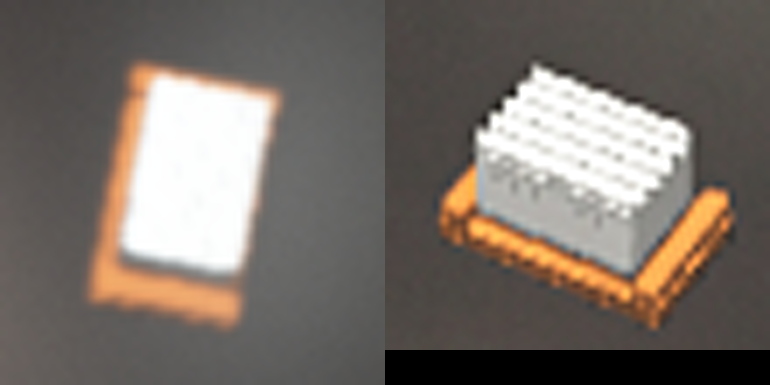

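View pics/s_r.png

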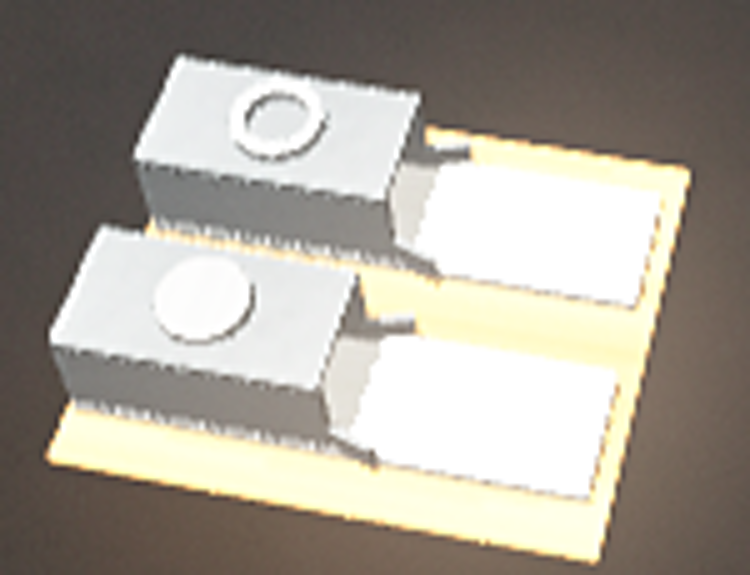

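The module stands on the orange cradle; in the top zoom its fin top runs from (148,75) to (240,275). Both aprons show as saturated white, and the roof marks are clear: disc on the left (+y), ring on the right.

```bash
python3 - <<'E'
from h import *
o=lambda u,f,ox,oy:((u[0]+.5)/f-.5+ox,(u[1]+.5)/f-.5+oy)
T=lambda u:o(u,5.5,150,115); S=lambda u:o(u,5,125,200)
pairs={"sol n+":((118,540),(590,498)),"sol n-":((243,525),(618,368)),"ring n+":((311,516),(638,305)),"ring n-":((435,502),(660,188)),
"disc":((128,170),(203,297)),"ring":((326,147),(279,118)),
"sol roof f+":((90,297),(320,390)),"sol roof f-":((207,287),(362,278)),"ring roof f+":((283,275),(388,197)),"ring roof f-":((400,262),(420,95)),
"sol roof b+":((60,72),(50,345)),"sol roof b-":((182,58),(105,228)),"ring roof b+":((256,47),(135,158)),"ring roof b-":((376,35),(182,57)),
"rack n+":((82,565),(598,560)),"rack n-":((486,512),(690,172)),"rack f+":((38,102),(50,460))}
for k,(t,s) in pairs.items():
    X,e=tri(S(s),T(t));print(k,(X*1e3).round(1),"err",round(e*1e3,1))
M=lambda u:o(u,7,275,155);N=lambda u:o((u[0]-385,u[1]),7,230,145)
for k,(t,s) in {"mod near+":((122,252),(638,208)),"mod near-":((240,272),(690,130)),"mod far+":((150,77),(478,135)),"mod far-":((273,97),(535,68)),
 "cr n+":((92,300),(655,325)),"cr n-":((237,325),(733,215)),"cr f-":((280,95),(733,215))}.items():
    X,e=tri(N(s),M(t));print(k,(X*1e3).round(1),"err",round(e*1e3,1), (pl("top",M(t),.053)*1e3).round(1),(pl("side",N(s),.053)*1e3).round(1))
# masks in full image
t=cv2.imread("pics/top0.png");s=cv2.imread("pics/side0.png")
for n,im,b in(("top",t,(285,160,320,205)),("side",s,(235,150,280,190))):
    x0,y0,x1,y1=b;hsv=cv2.cvtColor(im[y0:y1,x0:x1],cv2.COLOR_BGR2HSV)
    m=((hsv[...,1]>110)&(hsv[...,2]>110)).astype(np.uint8)
    w=((hsv[...,1]<40)&(hsv[...,2]>(200 if n=="top" else 110))).astype(np.uint8)
    for q in(m,w):
        c=max(cv2.findContours(q,0,cv2.CHAIN_APPROX_NONE)[0],key=cv2.contourArea)+np.array([x0,y0])
        r=cv2.minAreaRect(c.astype(np.float32));bx=cv2.boxPoints(r)
        print(n,r[1],bx.round(1).tolist())
        for z in(.053,): print([ (pl(n,p,z)[:2]*1e3).round(1).tolist() for p in bx], (pl(n,r[0],z)*1e3).round(1))
E
```

```text
sol n+ [511.1 214.6  15.6] err 1.5
sol n- [519.7 150.7  16.8] err 0.9
ring n+ [523.3 115.8  16. ] err 1.2
ring n- [531.9  52.1  19.7] err 3.0
disc [691.5 204.7  69.9] err 3.3
ring [703.3 105.1  69.9] err 3.6
sol roof f+ [628.8 224.2  57.4] err 3.1
sol roof f- [634.9 165.8  56. ] err 1.6
ring roof f+ [639.  126.4  63.6] err 2.1
ring roof f- [646.8  67.8  64.4] err 0.5
sol roof b+ [746.2 242.9  61.6] err 2.9
sol roof b- [753.8 180.8  61.1] err 2.8
ring roof b+ [758.9 142.7  63.1] err 3.1
ring roof b- [765.9  81.4  63. ] err 2.0
rack n+ [500.  235.1   4.1] err 0.7
rack n- [527.1  26.3   2.5] err 0.7
rack f+ [747.5 267.3   4.1] err 4.6
mod near+ [ 568.1 -125.3   53. ] err 0.1 [ 568.1 -125.3   53. ] [ 568.  -125.3   53. ]
mod near- [ 561.  -171.8   53. ] err 2.1 [ 559.9 -171.9   53. ] [ 562.  -171.8   53. ]
mod far+ [ 636.8 -137.4   59.3] err 1.8 [ 639.2 -137.9   53. ] [ 638.4 -143.5   53. ]
mod far- [ 630.7 -187.2   52.1] err 0.7 [ 630.9 -187.    53. ] [ 630.1 -186.3   53. ]
cr n+ [ 5.575e+02 -1.171e+02  2.000e-01] err 0.8 [ 548.9 -113.1   53. ] [544.  -70.5  53. ]
cr n- [ 544.8 -175.9  
[... 570 characters left out ...]
8438], [308.70001220703125, 193.6999969482422]]
[[568.8, -124.0], [639.4, -139.3], [629.5, -187.1], [559.1, -171.3]] [ 599.  -155.4   53. ]
side (41.08053207397461, 18.442068099975586) [[236.60000610351562, 186.0], [238.60000610351562, 167.60000610351562], [279.3999938964844, 172.1999969482422], [277.3999938964844, 190.5]]
[[625.8, -61.7], [644.2, -126.3], [536.2, -144.2], [522.3, -79.6]] [ 581.7 -102.4   53. ]
side (31.53846549987793, 22.84615707397461) [[238.6999969482422, 173.3000030517578], [247.5, 152.1999969482422], [276.6000061035156, 164.3000030517578], [267.79998779296875, 185.39999389648438]]
[[636.5, -106.4], [642.0, -191.2], [551.8, -170.4], [550.6, -88.7]] [ 594.6 -138.    53. ]
```

Measured: the rack lies on the bench at yaw ≈ 7.25° (edges and marks agree). The solid lane mouth is at ≈ (631, 196.7) mm and the ring mouth at (643, 97.5), 100 mm apart as they should be. The module centre is ≈ (599.5, −155.5), yaw ≈ −11.7°, top at 53 mm as expected. Next I work out the moves.

```bash
cat >> h.py <<'E'
from workcell import monitor
def go(X,yawdeg,show=True):
    s=monitor.observe();R=Ro.from_euler("xyz",s["tool_rot"]);Rt=Ro.from_euler("xyz",[-np.pi/2,0,np.radians(yawdeg)])
    rv=(R.inv()*Rt).as_rotvec();t=R.inv().apply(np.array(X)-s["position"])*1e3
    print("t",round(s["clock"],2),"pos",(s["position"]*1e3).round(1),"rot",np.degrees(s["tool_rot"]).round(2),"F",s["force"].round(2),"w",round(s["grip_width"],4))
    print("turn",rv.round(4),"shift",t.round(1))
E
python3 -c "
from h import *
go([.5995,-.1555,.15],78.3)
go([.5995,-.1555,.026],78.3)"
```

```text
t 0.1 pos [176.8 599.2 210. ] rot [-9.001e+01  6.000e-02  7.357e+01] F [ 0.18 -1.1   0.54] w 0.0852
turn [ 0.0001 -0.0826 -0.001 ] shift [-604.2   60.7 -619. ]
t 0.1 pos [176.8 599.2 210. ] rot [-9.001e+01  6.000e-02  7.357e+01] F [ 0.18 -1.1   0.54] w 0.0852
turn [ 0.0001 -0.0826 -0.001 ] shift [-604.1  184.7 -618.9]
```

Call:
send_rows(series="0 -0.083 0 -604 61 -619 1;0 -0.083 0 -604 61 -619 1;0 -0.083 0 -604 61 -619 1;0 -0.083 0 -604 61 -619 1;0 -0.083 0 -604 61 -619 1;0 -0.083 0 -604 61 -619 1;0 -0.083 0 -604 61 -619 1;0 -0.083 0 -604 61 -619 1;0 -0.083 0 -604 61 -619 1;0 -0.083 0 -604 61 -619 1;0 -0.083 0 -604 61 -619 1;0 -0.083 0 -604 61 -619 1;0 -0.083 0 -604 61 -619 1;0 -0.083 0 -604 61 -619 1;0 -0.083 0 -604 61 -619 1;0 -0.083 0 -604 61 -619 1;0 -0.083 0 -604 61 -619 1;0 -0.083 0 -604 61 -619 1;0 -0.083 0 -604 61 -619 1;0 -0.083 0 -604 61 -619 1")

```text
clock: 1.77
position: [0.5837, -0.1277, 0.1515]
tool_rot: [-1.57, -0.0, 1.367]
force: [1.3, 0.2, -0.3]
grip_width: 0.0854
```

```bash
python3 -c "
from h import *
go([.5995,-.1555,.10],78.3)"
```

```text
t 1.77 pos [ 583.7 -127.7  151.5] rot [-89.98  -0.    78.32] F [ 1.31  0.2  -0.33] w 0.0854
turn [-0.0004  0.0004  0.0001] shift [-24.   51.5 -21.1]
```

Call:
send_rows(series="0 0 0 0 0 0 1;0 0 0 0 0 0 1;0 0 0 0 0 0 1")

```text
clock: 2.02
position: [0.5828, -0.1255, 0.1514]
tool_rot: [-1.57, -0.0, 1.367]
force: [-0.1, 1.4, -0.4]
grip_width: 0.0856
```

```bash
python3 -c "
from h import *
go([.5995,-.1555,.10],78.3)
s=cams.grab_frame('side')[:,:,::-1];t=cams.grab_frame('top')[:,:,::-1]
cv2.imwrite('pics/a1.png',np.hstack([cv2.resize(s[110:210,200:300],None,fx=4,fy=4,interpolation=2),cv2.resize(t[130:230,250:350],None,fx=4,fy=4,interpolation=2)]))"
```

```text
t 2.02 pos [ 582.8 -125.5  151.4] rot [-8.994e+01 -1.000e-02  7.830e+01] F [-0.08  1.38 -0.4 ] w 0.0856
turn [-0.001   0.0001  0.0002] shift [-26.   51.4 -22.5]
```

View pics/a1.png

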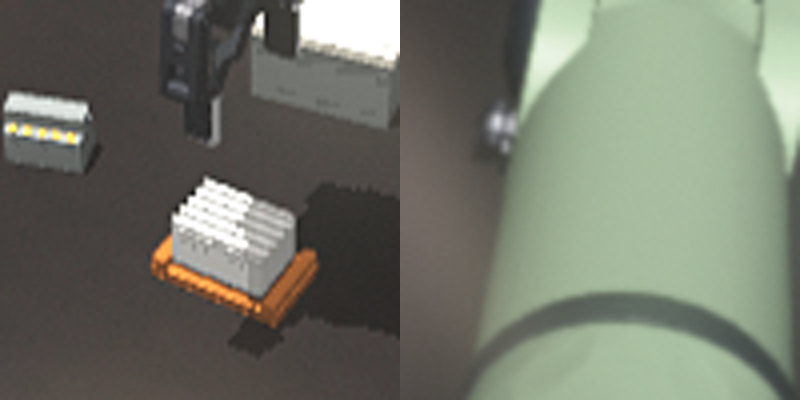

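The top view is blocked by the arm. The side view shows the gripper above and behind the module (fingertips near crop (212,140)). I'll move over it.

Call:
send_rows(series="0 0 0 -26 51 -22.5 1;0 0 0 -26 51 -22.5 1;0 0 0 -26 51 -22.5 1;0 0 0 -26 51 -22.5 1;0 0 0 -26 51 -22.5 1")

```text
clock: 2.53
position: [0.6002, -0.1545, 0.1018]
tool_rot: [-1.571, -0.0, 1.368]
force: [0.2, 0.1, 0.4]
grip_width: 0.0851
```

```bash
python3 -c "
from h import *
go([.5995,-.1555,.026],78.3)
s=cams.grab_frame('side')[:,:,::-1]
cv2.imwrite('pics/a2.png',cv2.resize(s[110:210,200:300],None,fx=6,fy=6,interpolation=2))"
```

```text
t 2.53 pos [ 600.2 -154.5  101.8] rot [-9.003e+01 -3.000e-02  7.839e+01] F [0.19 0.14 0.45] w 0.0851
turn [0.0006 0.0016 0.0005] shift [-1.2 75.8  0.5]
```

View pics/a2.png

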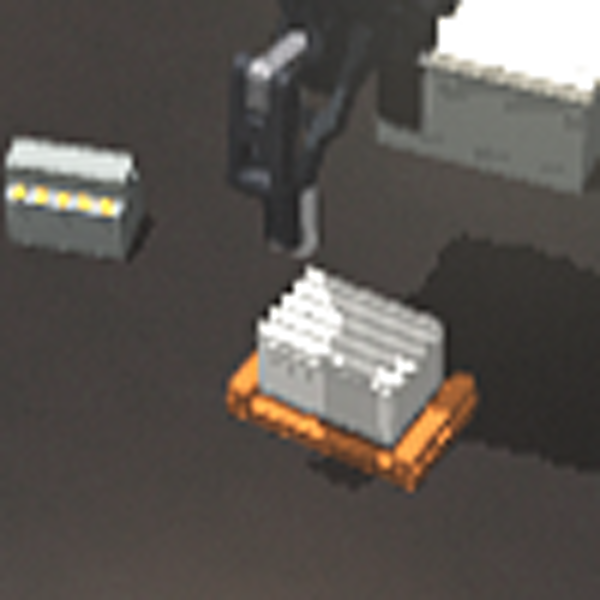

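The open finger hangs outside the module's near (+y) long side, with fingertips above it. The position matches the measurement with ±19 mm of clearance, so I descend and grip.

Call:
send_rows(series="0 0 0 0 25 0 1;0 0 0 0 50 0 1;0 0 0 -1 65 0 1;0 0 0 -1 75 0 1;0 0 0 -1 75 0 1;0 0 0 -1 75 0 1")

```text
clock: 3.08
position: [0.6002, -0.1564, 0.0267]
tool_rot: [-1.571, -0.0, 1.367]
force: [0.0, -0.1, -0.5]
grip_width: 0.0852
```

```bash
python3 -c "
from h import *
go([.5995,-.1555,.026],78.3)
s=cams.grab_frame('side')[:,:,::-1]
cv2.imwrite('pics/a3.png',cv2.resize(s[110:210,200:300],None,fx=6,fy=6,interpolation=2))"
```

```text
t 3.08 pos [ 600.2 -156.4   26.7] rot [-9.004e+01 -1.000e-02  7.835e+01] F [ 0.04 -0.13 -0.46] w 0.0852
turn [0.0007 0.0008 0.0001] shift [0.7 0.7 0.8]
```

View pics/a3.png

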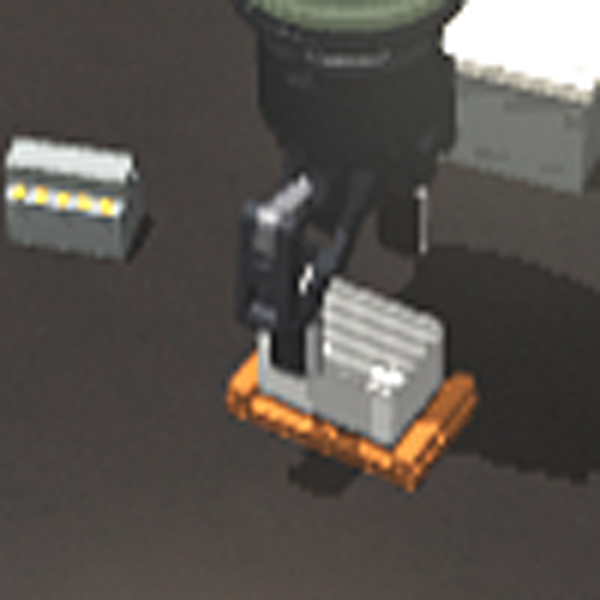

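The finger stands beside the middle of the near face, with its tip at crop (290,370), above the cradle base. I'll close now.

Call:
send_rows(series="0 0 0 0 0 0 0;0 0 0 0 0 0 0;0 0 0 0 0 0 0;0 0 0 0 0 0 0;0 0 0 0 0 0 0;0 0 0 0 0 0 0;0 0 0 0 0 0 0;0 0 0 0 0 0 0;0 0 0 0 0 0 0", force=50)

```text
clock: 3.88
position: [0.6002, -0.1567, 0.0269]
tool_rot: [-1.572, -0.0, 1.367]
force: [-3.3, 1.6, 13.3]
grip_width: 0.0423
```

```bash
python3 -c "
from h import *
go([.5995,-.1555,.026],78.3)
L=[]
for i in range(4):
  cams.grab_frame('side');L.append(monitor.observe()['force'])
print(np.round(L,2),np.mean(L,0), monitor.observe()['grip_width'])"
```

```text
t 3.88 pos [ 600.2 -156.7   26.9] rot [-9.005e+01 -1.000e-02  7.832e+01] F [-3.32  1.58 13.28] w 0.0423
turn [0.0009 0.0003 0.0002] shift [1.  0.9 0.9]
[[-4.07  1.84 13.96]
 [-3.06  1.98 12.87]
 [-3.99  2.2  12.67]
 [-3.37  1.1  13.35]] [-3.62294911  1.7780009  13.21204722] 0.04218886878840227
```

Call:
send_rows(series="0 0 0 0 -2 0 0;0 0 0 0 -4 0 0;0 0 0 0 -6 0 0;0 0 0 0 -9 0 0;0 0 0 0 -12 0 0;0 0 0 0 -15 0 0;0 0 0 0 -15 0 0;0 0 0 0 -15 0 0;0 0 0 0 -15 0 0;0 0 0 0 -15 0 0")

```text
clock: 4.92
position: [0.5997, -0.1566, 0.0407]
tool_rot: [-1.571, 0.0, 1.367]
force: [-0.3, 0.9, -1.0]
grip_width: 0.0421
```

```bash
python3 -c "
from h import *
go([.5995,-.1555,.026],78.3)
L=[];M=[]
for i in range(24):
  s=cams.grab_frame('side');o=monitor.observe();L.append(o['force']);M.append(o['moment'])
print(np.mean(L,0),np.std(L,0), np.mean(M,0),o['clock'],o['grip_width'],o['position'])
s=s[:,:,::-1]
cv2.imwrite('pics/a4.png',cv2.resize(s[110:210,200:300],None,fx=6,fy=6,interpolation=2))"
```

```text
t 4.92 pos [ 599.7 -156.6   40.7] rot [-89.99   0.    78.33] F [-0.29  0.9  -0.97] w 0.0421
turn [-0.0003  0.0004 -0.    ] shift [ 1.1 14.7  0.4]
[ 0.12202036 -0.00919272 -1.69075856] [0.46496393 0.61679947 0.61643478] [0.0002161  0.00145988 0.00258559] 6.1167 0.04214224312204713 [ 0.59979343 -0.15671173  0.0408753 ]
```

View pics/a4.png

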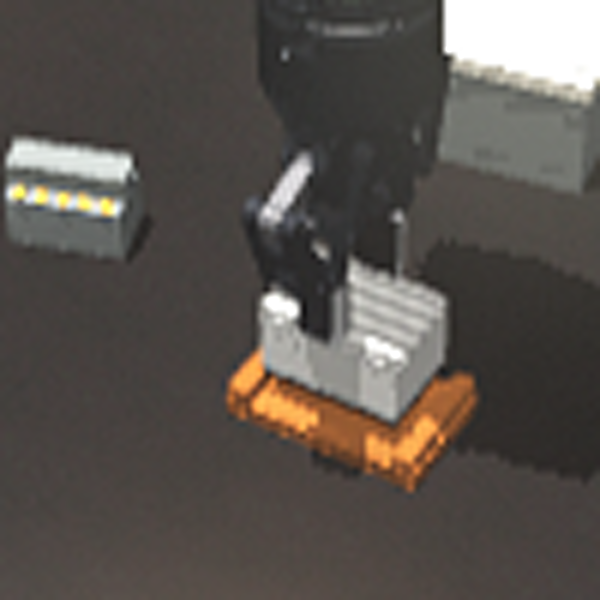

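The module hangs about 14 mm up, clear of the lips. Averaged over 1.2 s of stillness the weight is 1.7 N, so it is empty and goes in the ring lane. Next I lift and carry it to the ring-lane apron.

Call:
send_rows(series="0 0 0 0 -10 0 0;0 0 0 0 -25 0 0;0 0 0 0 -45 0 0;0 0 0 0 -65 0 0;0 0 0 0 -76 0 0;0 0 0 0 -80 0 0;0 0 0 0 -80 0 0")

```text
clock: 6.7
position: [0.6002, -0.1567, 0.1218]
tool_rot: [-1.572, -0.0, 1.367]
force: [0.7, 0.5, -2.4]
grip_width: 0.0423
```

```bash
python3 -c "
from h import *
go([.5884,.0906,.12],97.25)"
```

```text
t 6.7 pos [ 600.2 -156.7  121.8] rot [-9.009e+01 -1.000e-02  7.832e+01] F [ 0.7   0.55 -2.36] w 0.0423
turn [ 1.500e-03 -3.303e-01 -1.000e-04] shift [239.8   1.7  61.6]
```

Call:
send_rows(series="0 -0.02 0 15 0 4 0;0 -0.05 0 36 0 9 0;0 -0.09 0 62 0 16 0;0 -0.13 0 90 0 23 0;0 -0.17 0 120 0 31 0;0 -0.21 0 150 0 39 0;0 -0.25 0 180 0 46 0;0 -0.29 0 206 0 53 0;0 -0.31 0 225 0 58 0;0 -0.325 0 236 0 61 0;0 -0.33 0 240 0 61.6 0;0 -0.33 0 240 0 61.6 0;0 -0.33 0 240 0 61.6 0;0 -0.33 0 240 0 61.6 0")

```text
clock: 7.87
position: [0.5881, 0.0891, 0.1207]
tool_rot: [-1.57, 0.001, 1.695]
force: [0.2, 0.4, -0.9]
grip_width: 0.0423
```

```bash
python3 -c "
from h import *
go([.5884,.0906,.031],97.25)
s=cams.grab_frame('side')[:,:,::-1]
cv2.imwrite('pics/b1.png',cv2.resize(s[170:310,125:285],None,fx=5,fy=4.2,interpolation=2))"
```

```text
t 7.87 pos [588.1  89.1 120.7] rot [-8.998e+01  4.000e-02  9.710e+01] F [ 0.23  0.37 -0.91] w 0.0423
turn [-0.0003 -0.0027 -0.0007] shift [ 1.5 89.7 -0.5]
```

View pics/b1.png

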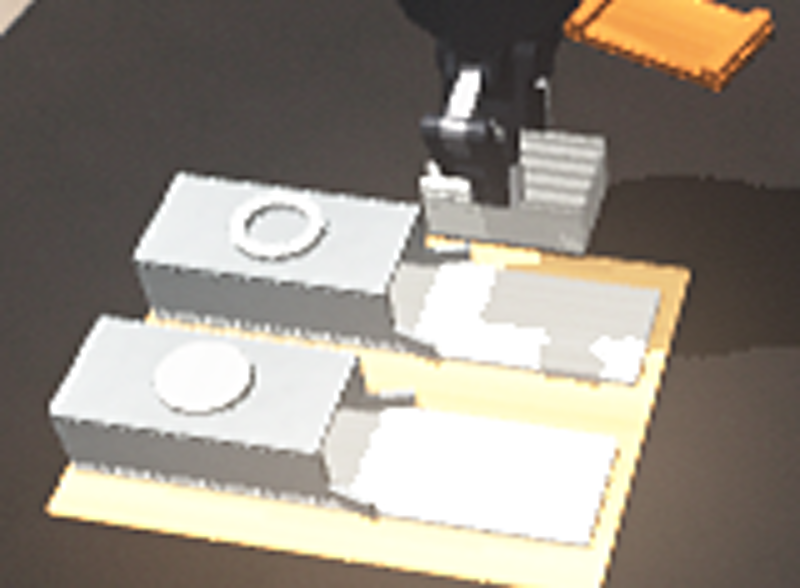

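The module hangs level over the ring apron, aligned with the lane, its front end short of the guides. I lower it in steps.

Call:
send_rows(series="0 -0.003 0 1.5 20 0 0;0 -0.003 0 1.5 45 0 0;0 -0.003 0 1.5 65 0 0;0 -0.003 0 1.5 78 0 0;0 -0.003 0 1.5 84 0 0;0 -0.003 0 1.5 86 0 0;0 -0.003 0 1.5 86 0 0;0 -0.003 0 1.5 86 0 0")

```text
clock: 8.58
position: [0.5885, 0.0922, 0.0358]
tool_rot: [-1.572, -0.0, 1.7]
force: [-0.0, 0.2, -2.0]
grip_width: 0.042
```

```bash
python3 -c "
from h import *
go([.5884,.0906,.031],97.25)
s=cams.grab_frame('side')[:,:,::-1]
cv2.imwrite('pics/b2.png',cv2.resize(s[190:290,145:285],None,fx=5.5,fy=5.5,interpolation=2))"
```

```text
t 8.58 pos [588.5  92.2  35.8] rot [-90.07  -0.    97.38] F [-0.03  0.18 -1.95] w 0.042
turn [0.0012 0.0023 0.    ] shift [-1.6  4.8  0.3]
```

View pics/b2.png

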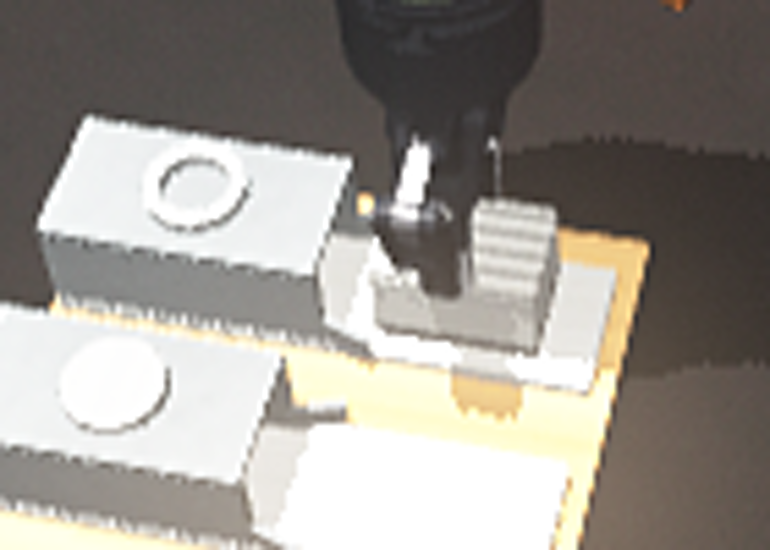

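Call:
send_rows(series="0 0.002 0 -1.5 2 0 0;0 0.002 0 -1.5 3 0 0;0 0.002 0 -1.5 4 0 0;0 0.002 0 -1.5 4.5 0 0;0 0.002 0 -1.5 4.5 0 0;0 0.002 0 -1.5 4.5 0 0")

```text
clock: 9.13
position: [0.5882, 0.0907, 0.0309]
tool_rot: [-1.571, 0.0, 1.698]
force: [-2.7, -1.3, 8.4]
grip_width: 0.0417
```

```bash
python3 -c "
from h import *
go([.5884,.0906,.031],97.25)
L=[]
for i in range(4):
  cams.grab_frame('side');L.append(monitor.observe()['force'])
print(np.mean(L,0))"
```

```text
t 9.13 pos [588.2  90.7  30.9] rot [-90.02   0.    97.28] F [-2.73 -1.35  8.4 ] w 0.0417
turn [ 0.0004  0.0005 -0.0001] shift [-0.1 -0.1 -0.1]
[-3.12469445 -1.29166338  8.08631212]
```

Contact at 8 N: it is set down. Releasing and raising.

Call:
send_rows(series="0 0 0 0 0 0 0.75;0 0 0 0 0 0 0.75;0 0 0 0 0 0 0.75;0 0 0 0 0 0 0.75;0 0 0 0 -10 0 0.75;0 0 0 0 -25 0 0.75;0 0 0 0 -45 0 0.75;0 0 0 0 -65 0 0.75;0 0 0 0 -78 0 0.75;0 0 0 0 -80 0 0.75;0 0 0 0 -80 0 0.75")

```text
clock: 10.25
position: [0.5885, 0.0909, 0.1116]
tool_rot: [-1.573, -0.0, 1.698]
force: [-0.7, -0.5, -0.6]
grip_width: 0.0641
```

```bash
python3 -c "
from h import *
go([.470,.0756,.11],97.25)
s=cams.grab_frame('side')[:,:,::-1];t=cams.grab_frame('top')[:,:,::-1]
cv2.imwrite('pics/b3.png',np.hstack([cv2.resize(s[190:310,145:245],None,fx=4,fy=4,interpolation=2),cv2.resize(t[110:230,150:250],None,fx=4,fy=4,interpolation=2)]))"
```

```text
t 10.25 pos [588.5  90.9 111.6] rot [-9.010e+01 -1.000e-02  9.728e+01] F [-0.7  -0.49 -0.62] w 0.0641
turn [0.0018 0.0006 0.0002] shift [ -0.2   1.3 119.5]
```

View pics/b3.png

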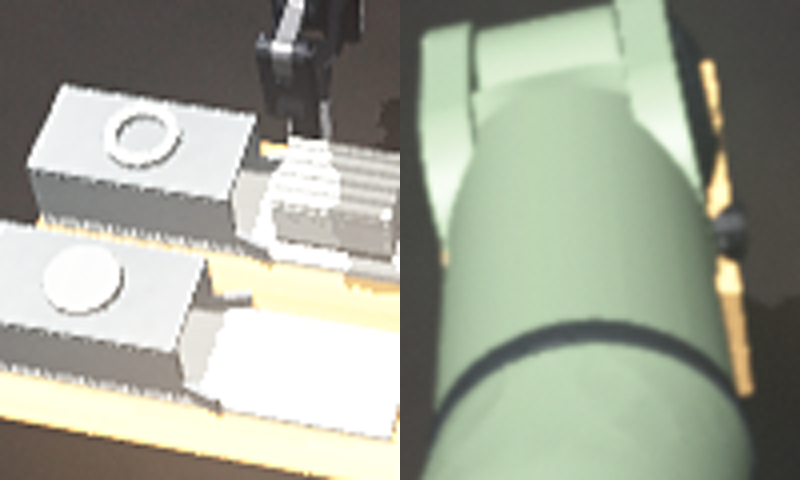

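The module sits flat on the ring apron with its nose at the guides. I go behind it, close the fingers, and come down.

Call:
send_rows(series="0 0 0 0 0 12 0;0 0 0 0 0 28 0;0 0 0 0 0 46 0;0 0 0 0 0 60 0;0 0 0 0 0 67 0;0 0 0 0 0 70 0;0 0 0 0 0 70 0;0 0 0 0 0 70 0")

```text
clock: 11.02
position: [0.5192, 0.0821, 0.1102]
tool_rot: [-1.571, 0.0, 1.698]
force: [0.4, -0.6, 0.8]
grip_width: 0.0001
```

```bash
python3 -c "
from h import *
go([.519,.0817,.034],97.25)
s=cams.grab_frame('side')[:,:,::-1]
cv2.imwrite('pics/b4.png',cv2.resize(s[170:290,165:305],None,fx=5.5,fy=5,interpolation=2))"
```

```text
t 11.02 pos [519.2  82.1 110.2] rot [-90.01   0.    97.29] F [ 0.4  -0.63  0.82] w 0.0001
turn [ 0.0002  0.0007 -0.    ] shift [-0.3 76.2  0.3]
```

View pics/b4.png

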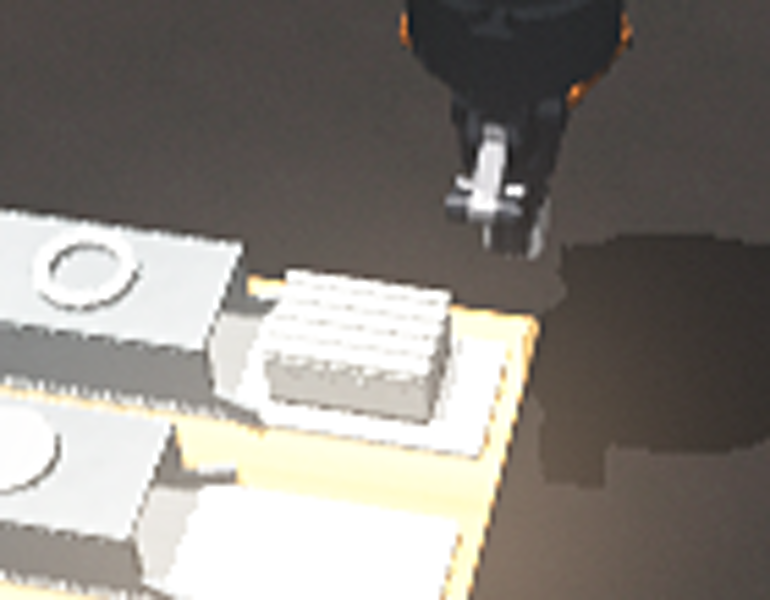

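The module lies flat on the ring apron. Its rear top corners are at crop (432,385) and (450,295), and the closed fingers hang behind it. I check its lateral position, then descend.

```bash
python3 -c "
from h import *
u=np.array([.992,.126]);v=np.array([-.126,.992])
for k,p,z in(('rear+ top',(434,368),.052),('rear- top',(450,293),.057),('front- top',(285,272),.057),('rear+ bot',(432,422),.014),('front+ bot',(272,398),.014),('apron n+',(478,457),.014),('apron n-',(507,343),.014)):
  q=((p[0]+.5)/5.5-.5+165,(p[1]+.5)/5-.5+170);X=pl('side',q,z)[:2]-[.643,.0975];print(k,round(X@u*1e3,1),round(X@v*1e3,1))"
```

```text
rear+ top -93.3 14.4
rear- top -91.6 -25.0
front- top -19.9 -23.4
rear+ bot -92.3 18.3
front+ bot -22.1 18.5
apron n+ -115.4 33.4
apron n- -114.5 -32.4
```

Call:
send_rows(series="0 0 0 0 20 0 0;0 0 0 0 45 0 0;0 0 0 0 65 0 0;0 0 0 0 74 0 0;0 0 0 0 76 0 0;0 0 0 0 76 0 0;0 0 0 0 76 0 0")

```text
clock: 11.65
position: [0.5193, 0.082, 0.0352]
tool_rot: [-1.572, -0.0, 1.698]
force: [0.5, 0.1, 0.4]
grip_width: -0.0001
```

```bash
cat >> h.py <<'E'
def st(n=3):
    u=np.array([.992,.126]);v=np.array([-.126,.992]);L=[];P=[]
    for i in range(n):
        if i: cams.grab_frame('side')
        o=monitor.observe();L.append(o["force"]);P.append(o["position"])
    F=np.mean(L,0);X=np.mean(P,0);d=X[:2]-[.643,.0975]
    print("t",round(o["clock"],2),"lane x,y",(d@u*1e3).round(2),(d@v*1e3).round(2),"z",(X[2]*1e3).round(1),"yaw",np.degrees(o["tool_rot"][2]).round(2),"Flane",F[:2]@u,"Flat",F[:2]@v,"Fz",F[2])
E
python3 -c "
from h import *
st(6)"
```

```text
t 11.9 lane x,y -124.72 0.27 z 35.3 yaw 97.28 Flane 0.1675751814703618 Flat 0.15256080800333985 Fz 0.17052503162306834
```

Call:
send_rows(series="0 0 0 0 0 -5 0;0 0 0 0 0 -10 0;0 0 0 0 0 -14 0;0 0 0 0 0 -17 0;0 0 0 0 0 -20 0;0 0 0 0 0 -23 0;0 0 0 0 0 -26 0;0 0 0 0 0 -30 0;0 0 0 0 0 -34 0;0 0 0 0 0 -38 0;0 0 0 0 0 -42 0;0 0 0 0 0 -45 0;0 0 0 0 0 -48 0;0 0 0 0 0 -50 0;0 0 0 0 0 -50 0")

```text
clock: 13.15
position: [0.5686, 0.0883, 0.0343]
tool_rot: [-1.571, 0.0, 1.698]
force: [-0.3, -0.2, 1.1]
grip_width: -0.0004
```

```bash
python3 -c "
from h import *
st(4)
s=cams.grab_frame('side')[:,:,::-1]
cv2.imwrite('pics/b5.png',cv2.resize(s[190:290,165:285],None,fx=6,fy=6,interpolation=2))"
```

```text
t 13.3 lane x,y -75.15 0.25 z 34.4 yaw 97.29 Flane -0.23301386712580865 Flat 0.025005823350447504 Fz -0.10425229125741861
```

View pics/b5.png

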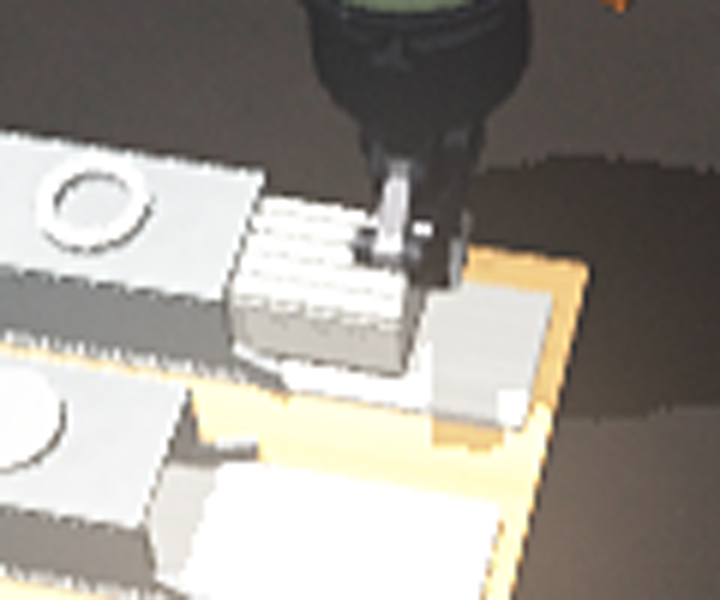

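The module has moved in, its rear bottom corner at crop (408,375), and its nose is under the roof. The finger knuckle at (390,245) is level with the fin tops, so I check where contact is before pushing on.

```bash
python3 -c "
from h import *
u=np.array([.992,.126]);v=np.array([-.126,.992])
o=np.array([.643,.0975])
for k,p,z in(('rear+ bot',(408,375),.014),('rear+ top',(410,318),.052)):
  q=((p[0]+.5)/6-.5+165,(p[1]+.5)/6-.5+190);X=pl('side',q,z)[:2]-o;print(k,round(X@u*1e3,1),round(X@v*1e3,1))
# knuckle bolts: cast onto the vertical plane at lane y=yy
for yy in (0,.02,.03):
 for k,p in(('front bolt',(362,248)),('rear bolt',(415,262)),('knuckle bot',(405,268)),('tip low',(430,288)),('tip rear',(455,288))):
  q=((p[0]+.5)/6-.5+165,(p[1]+.5)/6-.5+190);O,d=ray('side',q);s=(yy-(O[:2]-o)@v)/(d[:2]@v);X=O+s*d
  print(yy,k,'lanex',round((X[:2]-o)@u*1e3,1),'z',round(X[2]*1e3,1))
"
```

```text
rear+ bot -66.8 17.9
rear+ top -69.3 17.5
0 front bolt lanex -47.1 z 67.5
0 rear bolt lanex -67.6 z 64.0
0 knuckle bot lanex -63.5 z 59.1
0 tip low lanex -72.9 z 48.8
0 tip rear lanex -82.8 z 51.4
0.02 front bolt lanex -53.9 z 95.1
0.02 rear bolt lanex -73.7 z 91.7
0.02 knuckle bot lanex -69.7 z 87.0
0.02 tip low lanex -78.8 z 77.0
0.02 tip rear lanex -88.3 z 79.5
0.03 front bolt lanex -57.3 z 108.9
0.03 rear bolt lanex -76.7 z 105.5
0.03 knuckle bot lanex -72.8 z 100.9
0.03 tip low lanex -81.7 z 91.1
0.03 tip rear lanex -91.1 z 93.6
```

Contact is at the finger pads: rear face ≈ −67, pad front ≈ −65, and the knuckle is well above the fins. I continue to just before the earliest possible stop contact.

Call:
send_rows(series="0 0 0 0 0 -3 0;0 0 0 0 0 -6 0;0 0 0 0 0 -9 0;0 0 0 0 0 -12 0;0 0 0 0 0 -15 0;0 0 0 0 0 -18 0;0 0 0 0 0 -20 0;0 0 0 0 0 -22 0")

```text
clock: 14.02
position: [0.5902, 0.0911, 0.0343]
tool_rot: [-1.571, 0.0, 1.698]
force: [-1.4, 0.7, 1.3]
grip_width: 0.0003
```

```bash
python3 -c "
from h import *
st(1);st(4)"
```

```text
t 14.02 lane x,y -53.14 0.29 z 34.3 yaw 97.29 Flane -1.3266208085854918 Flat 0.8802481551200391 Fz 1.347375915699398
t 14.17 lane x,y -53.04 0.27 z 34.3 yaw 97.28 Flane -0.9783120553826117 Flat 0.06487681541765802 Fz 0.9199947236449009
```

Call:
send_rows(series="0 0 0 0 0 -1.5 0;0 0 0 0 0 -3 0;0 0 0 0 0 -4.5 0;0 0 0 0 0 -6 0")

```text
clock: 14.5
position: [0.5961, 0.0918, 0.0344]
tool_rot: [-1.571, -0.0, 1.698]
force: [-1.4, 0.7, 1.4]
grip_width: 0.0
```

```bash
python3 -c "
from h import *
st(1);st(4)"
```

```text
t 14.5 lane x,y -47.26 0.29 z 34.4 yaw 97.28 Flane -1.3281817935083526 Flat 0.8763539546293957 Fz 1.37935015474175
t 14.65 lane x,y -47.13 0.3 z 34.4 yaw 97.29 Flane -0.7055733003207343 Flat 0.3691315917414227 Fz 0.6747034531182918
```

Call:
send_rows(series="0 0 0 0 0 -1 0;0 0 0 0 0 -2 0;0 0 0 0 0 -3 0")

```text
clock: 14.9
position: [0.599, 0.0922, 0.0344]
tool_rot: [-1.571, 0.0, 1.698]
force: [-1.3, 0.1, 0.4]
grip_width: 0.0003
```

```bash
python3 -c "
from h import *
st(1);st(4)"
```

```text
t 14.9 lane x,y -44.32 0.3 z 34.4 yaw 97.29 Flane -1.2820240116461146 Flat 0.2312179232000861 Fz 0.3666517318392754
t 15.05 lane x,y -44.21 0.3 z 34.4 yaw 97.29 Flane -1.1490836292584505 Flat 0.0888133856207109 Fz 0.25471192056296477
```

Call:
send_rows(series="0 0 0 0 0 -0.8 0;0 0 0 0 0 -1.5 0")

```text
clock: 15.22
position: [0.6004, 0.0924, 0.0344]
tool_rot: [-1.571, 0.0, 1.698]
force: [-0.8, -0.8, 0.9]
grip_width: 0.0
```

```bash
python3 -c "
from h import *
st(5)"
```

```text
t 15.42 lane x,y -42.78 0.29 z 34.4 yaw 97.28 Flane -0.7770684857317213 Flat -0.08013748578227772 Fz 0.7521121796118895
```

Call:
send_rows(series="0 0 0 0 0 -0.8 0;0 0 0 0 0 -1.5 0")

```text
clock: 15.58
position: [0.602, 0.0926, 0.0344]
tool_rot: [-1.571, 0.0, 1.698]
force: [-0.6, 0.4, 0.2]
grip_width: -0.0001
```

```bash
python3 -c "
from h import *
st(5)"
```

```text
t 15.78 lane x,y -41.25 0.28 z 34.4 yaw 97.28 Flane -1.1776858295936976 Flat 0.3309018954093792 Fz 0.8223372276278849
```

Call:
send_rows(series="0 0 0 0 0 -0.8 0;0 0 0 0 0 -1.5 0")

```text
clock: 15.95
position: [0.6035, 0.0928, 0.0344]
tool_rot: [-1.571, 0.0, 1.698]
force: [-1.5, -1.0, 0.1]
grip_width: -0.0
```

```bash
python3 -c "
from h import *
st(5)"
```

```text
t 16.15 lane x,y -39.77 0.32 z 34.4 yaw 97.29 Flane -1.219474525560156 Flat -0.25391379712790024 Fz 0.15807432873619315
```

Call:
send_rows(series="0 0 0 0 0 -0.8 0;0 0 0 0 0 -1.5 0")

```text
clock: 16.32
position: [0.605, 0.093, 0.0344]
tool_rot: [-1.571, -0.0, 1.698]
force: [-1.5, -1.2, 0.8]
grip_width: -0.0003
```

```bash
python3 -c "
from h import *
st(5)"
```

```text
t 16.52 lane x,y -38.26 0.31 z 34.4 yaw 97.29 Flane -1.187974056178662 Flat -0.36421826433870536 Fz 0.36618895860224276
```

Call:
send_rows(series="0 0 0 0 0 -0.8 0;0 0 0 0 0 -1.5 0")

```text
clock: 16.68
position: [0.6064, 0.0932, 0.0344]
tool_rot: [-1.571, -0.0, 1.698]
force: [-1.4, -0.7, 0.5]
grip_width: 0.0003
```

```bash
python3 -c "
from h import *
st(5)"
```

```text
t 16.88 lane x,y -36.77 0.3 z 34.4 yaw 97.28 Flane -1.308867629624639 Flat -0.17739492697791076 Fz 0.6791703752321263
```

Call:
send_rows(series="0 0 0 0 0 -0.8 0;0 0 0 0 0 -1.5 0")

```text
clock: 17.05
position: [0.6079, 0.0934, 0.0344]
tool_rot: [-1.571, 0.0, 1.698]
force: [-1.6, 0.2, -0.4]
grip_width: 0.0002
```

```bash
python3 -c "
from h import *
st(5)"
```

```text
t 17.25 lane x,y -35.26 0.32 z 34.4 yaw 97.28 Flane -1.4113572717189413 Flat -0.1171396057429352 Fz 0.22841593184112724
```

Call:
send_rows(series="0 0 0 0 0 -0.8 0;0 0 0 0 0 -1.5 0")

```text
clock: 17.42
position: [0.6094, 0.0935, 0.0344]
tool_rot: [-1.571, 0.0, 1.698]
force: [-0.5, -0.7, -0.2]
grip_width: -0.0001
```

```bash
python3 -c "
from h import *
st(5)"
```

```text
t 17.62 lane x,y -33.77 0.31 z 34.4 yaw 97.29 Flane -0.715691032638559 Flat 0.011541384136034043 Fz 0.21449634316540317
```

Call:
send_rows(series="0 0 0 0 0 -0.8 0;0 0 0 0 0 -1.5 0")

```text
clock: 17.78
position: [0.6109, 0.0937, 0.0344]
tool_rot: [-1.571, 0.0, 1.698]
force: [-1.4, -0.4, 0.4]
grip_width: -0.0001
```

```bash
python3 -c "
from h import *
st(5)"
```

```text
t 17.98 lane x,y -32.27 0.3 z 34.4 yaw 97.29 Flane -0.9118968952006005 Flat 0.15888755158920442 Fz 0.5747261850442642
```

Call:
send_rows(series="0 0 0 0 0 -0.8 0;0 0 0 0 0 -1.5 0")

```text
clock: 18.15
position: [0.6124, 0.0939, 0.0344]
tool_rot: [-1.571, 0.0, 1.698]
force: [-1.5, -0.6, 0.5]
grip_width: 0.0001
```

```bash
python3 -c "
from h import *
st(5)"
```

```text
t 18.35 lane x,y -30.77 0.31 z 34.4 yaw 97.29 Flane -1.1229563600864334 Flat 0.0337718925551874 Fz 0.5304853228523964
```

Call:
send_rows(series="0 0 0 0 0 -0.8 0;0 0 0 0 0 -1.5 0")

```text
clock: 18.52
position: [0.6139, 0.0941, 0.0344]
tool_rot: [-1.571, 0.0, 1.698]
force: [-1.9, -0.4, 0.9]
grip_width: -0.0002
```

```bash
python3 -c "
from h import *
st(5)"
```

```text
t 18.72 lane x,y -29.26 0.31 z 34.4 yaw 97.29 Flane -1.3786925533928147 Flat -0.22366011787433016 Fz 0.7280797162420601
```

Call:
send_rows(series="0 0 0 0 0 -0.8 0;0 0 0 0 0 -1.5 0")

```text
clock: 18.88
position: [0.6154, 0.0943, 0.0344]
tool_rot: [-1.571, 0.0, 1.698]
force: [-1.4, 0.3, 0.2]
grip_width: 0.0002
```

```bash
python3 -c "
from h import *
st(5)"
```

```text
t 19.08 lane x,y -27.75 0.31 z 34.4 yaw 97.29 Flane -0.9966264006409286 Flat 0.09342153958907488 Fz 0.46422808220304146
```

Call:
send_rows(series="0 0 0 0 0 -0.8 0;0 0 0 0 0 -1.5 0")

```text
clock: 19.25
position: [0.6169, 0.0945, 0.0344]
tool_rot: [-1.571, 0.0, 1.698]
force: [-1.7, -1.1, 0.3]
grip_width: 0.0002
```

```bash
python3 -c "
from h import *
st(5)"
```

```text
t 19.45 lane x,y -26.26 0.3 z 34.4 yaw 97.28 Flane -1.1092248116786974 Flat 0.1757068859324712 Fz 0.44005764961178767
```

Call:
send_rows(series="0 0 0 0 0 -0.8 0;0 0 0 0 0 -1.5 0")

```text
clock: 19.62
position: [0.6183, 0.0947, 0.0344]
tool_rot: [-1.571, 0.0, 1.698]
force: [-1.1, -0.7, 0.9]
grip_width: 0.0002
```

```bash
python3 -c "
from h import *
st(5)"
```

```text
t 19.82 lane x,y -24.76 0.31 z 34.4 yaw 97.28 Flane -1.1220836917185655 Flat -0.15082627623097136 Fz 0.5662377039072848
```

Call:
send_rows(series="0 0 0 0 0 -0.8 0;0 0 0 0 0 -1.5 0")

```text
clock: 19.98
position: [0.6198, 0.0949, 0.0344]
tool_rot: [-1.571, 0.0, 1.698]
force: [-0.7, 0.7, 0.1]
grip_width: -0.0002
```

```bash
python3 -c "
from h import *
st(5)
s=cams.grab_frame('side')[:,:,::-1]
cv2.imwrite('pics/b6.png',cv2.resize(s[190:290,145:265],None,fx=6,fy=6,interpolation=2))"
```

```text
t 20.18 lane x,y -23.26 0.29 z 34.4 yaw 97.28 Flane -0.6829900751235715 Flat 0.17142449442025978 Fz 0.4734961861248303
```

View pics/b6.png

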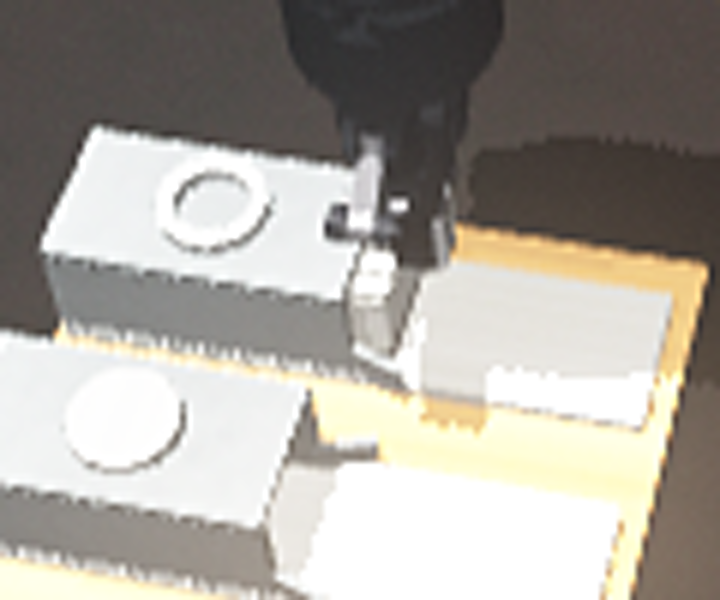

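About 15 mm of the module still sticks out (crop 350–410, 255–345), straight in the lane. The force is still only sliding friction, so I continue.

Call:
send_rows(series="0 0 0 0 0 -0.8 0;0 0 0 0 0 -1.5 0")

```text
clock: 20.4
position: [0.6212, 0.095, 0.0343]
tool_rot: [-1.57, 0.0, 1.698]
force: [-3.5, -1.2, 0.3]
grip_width: 0.0003
```

```bash
python3 -c "
from h import *
st(5)"
```

```text
t 20.6 lane x,y -21.99 0.24 z 34.3 yaw 97.29 Flane -2.9301373841433342 Flat -0.4083541894098978 Fz 0.6915566242655116
```

Call:
send_rows(series="0 0 0 0 0 -0.8 0;0 0 0 0 0 -1.5 0")

```text
clock: 20.77
position: [0.6226, 0.0951, 0.0343]
tool_rot: [-1.57, 0.0, 1.698]
force: [-3.6, -1.0, 1.7]
grip_width: 0.0001
```

```bash
python3 -c "
from h import *
st(5)"
```

```text
t 20.97 lane x,y -20.46 0.22 z 34.3 yaw 97.28 Flane -3.6935143470363583 Flat -1.1443258503753024 Fz 1.487166702130811
```

The stop was met at TCP ≈ −22.5 (force rose from 1.1 to about 3 N, and now grows with travel). About 4 mm more is needed for 6 mm of give.

Call:
send_rows(series="0 0 0 0 0 -0.7 0;0 0 0 0 0 -1.4 0;0 0 0 0 0 -2 0")

```text
clock: 21.22
position: [0.6247, 0.0955, 0.0344]
tool_rot: [-1.571, 0.0, 1.698]
force: [-4.7, -0.7, 1.6]
grip_width: 0.0003
```

```bash
python3 -c "
from h import *
st(6)"
```

```text
t 21.47 lane x,y -18.34 0.29 z 34.3 yaw 97.29 Flane -4.653690601811255 Flat -0.9035250890271097 Fz 0.7288783953027353
```

Call:
send_rows(series="0 0 0 0 0 -0.7 0;0 0 0 0 0 -1.4 0;0 0 0 0 0 -2 0")

```text
clock: 21.72
position: [0.6267, 0.0957, 0.0343]
tool_rot: [-1.57, 0.0, 1.698]
force: [-5.8, -2.3, 2.7]
grip_width: -0.0004
```

```bash
python3 -c "
from h import *
st(8)"
```

```text
t 22.07 lane x,y -16.42 0.26 z 34.3 yaw 97.29 Flane -5.0456891775065165 Flat -1.2051932055326253 Fz 1.2763684539338789
```

Give is ≈ 6 mm by travel and force agrees (≈ 5.1–5.5 N). Backing off gently.

Call:
send_rows(series="0 0 0 0 0 1 0;0 0 0 0 0 2 0;0 0 0 0 0 3 0;0 0 0 0 0 4 0;0 0 0 0 0 5.5 0;0 0 0 0 0 7 0;0 0 0 0 0 9 0;0 0 0 0 0 14 0;0 0 0 0 0 24 0;0 0 0 0 0 40 0;0 0 0 0 0 58 0;0 0 0 0 0 75 0;0 0 0 -0 -10 85 0;0 0 0 0 -30 92 0;0 0 0 0 -60 98 0;0 0 0 0 -90 100 0;0 0 0 0 -110 100 0;0 0 0 0 -120 100 0;0 0 0 0 -120 100 0;0 0 0 0 -120 100 0")

```text
clock: 23.73
position: [0.5274, 0.0831, 0.1541]
tool_rot: [-1.571, -0.0, 1.698]
force: [-0.5, -0.2, -0.7]
grip_width: -0.0002
```

```bash
python3 -c "
from h import *
st(4)
s=cams.grab_frame('side')[:,:,::-1];t=cams.grab_frame('top')[:,:,::-1]
cv2.imwrite('pics/c1.png',cv2.resize(s[190:290,145:265],None,fx=6,fy=6,interpolation=2))
cv2.imwrite('pics/c1t.png',t);cv2.imwrite('pics/c1s.png',s)"
```

```text
t 23.88 lane x,y -116.84 0.26 z 153.5 yaw 97.29 Flane -0.24959028356072943 Flat -0.266114503909374 Fz 0.05308565323134992
```

View pics/c1.png

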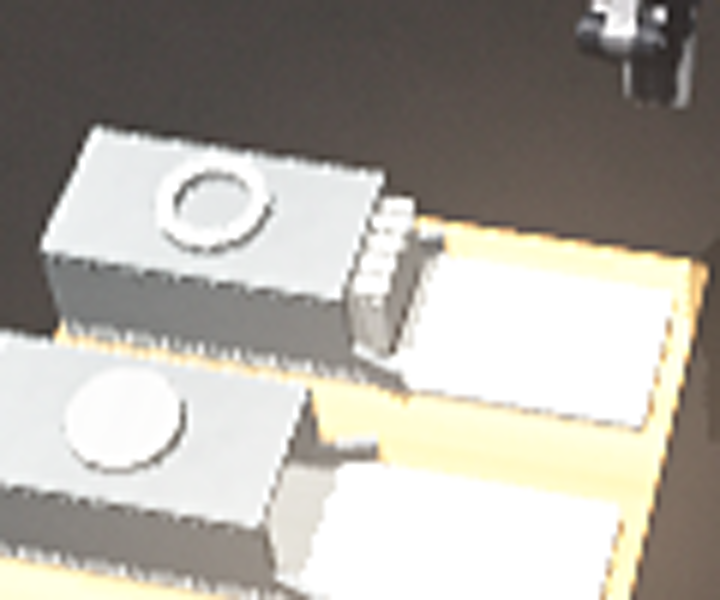

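View pics/c1s.png

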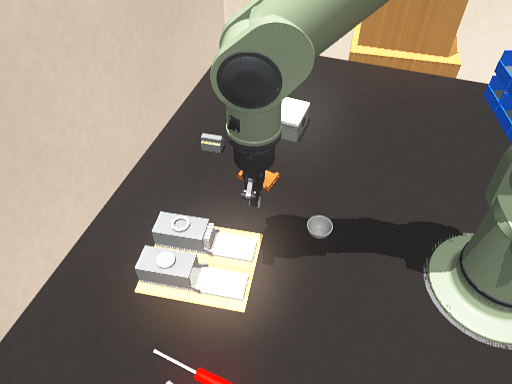

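The module lies flat and straight in the ring lane, with its rear fins showing at crop (355–412, 200–355). It sprang back to about the stop's rest position. The bystanders look unmoved and the robot is clear, so I hand in.

```bash
python3 -c "
from workcell import bot,monitor
bot.job_done();print(monitor.observe()['clock'])"
```

```text
the job is handed in; nothing more can be done
the job is handed in; nothing more can be done
```

The module weighed about 1.7 N, averaged over 1.2 s of holding it still about 14 mm up. It is therefore the empty one, and it went into the open-ring lane.

- **Push:** I set it down on the ring lane's apron, released it, and pushed it in with the closed fingers. Sliding took about 1.1 N, and the force stepped up to about 3 N where the stop was met. I pushed on to about 6 mm of give by travel. The average force was 5.0 N there, which puts the give nearer 5 mm, and the peak was about 6 N.
- **Last checks:** After backing off, the side picture showed the module lying flat and straight in the lane, sprung back to about the stop's rest position. The screwdriver, bowl, terminal block and junction box looked unmoved, and the gripper was clear of everything. The final top picture was saved but I did not look at it. The clock read about 24 s just before hand-in.
- **Disagreed or off:** When gripping, the finger opening read 42 mm instead of the module's 46 mm. The wrist showed about 13 N upward until I lifted.

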